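Nest the empty tube racks in the tray

TASK

Put the empty green tube racks away in the shallow blue tray, nested the way they are stored: one already lies there on its back, legs up. Turn one of the two standing racks over and lay it on its back right beside that one, bumper to bumper with the ends about level, then set the last rack, legs down, over the pair so that one of its legs drops fully into each channel and its ends are level with theirs. Set the racks down without dropping or throwing them, and leave the other things on the trolley where they stand.

Things in the scene. Friction and masses are not known exactly. Their poses are not given: they have to be found in the camera images.
- tray: Shallow pale-blue plastic tray, fixed, 262 x 312 mm outside (x by y), 30 mm high, wall and floor 4 mm. Origin under its centre at table height, so the inside floor lies 4 mm above it; z up.
- rack_home: Green tube rack bent from 4 mm sheet: U-channel 170 long, 62 wide, 50 high (mm), cells pierced in its web, 54 mm clear between its solid legs. Origin at the centre of that 170 x 62 x 50 outline; x along the length, y across the legs, z from feet to web. Starts on its back in the tray, loose, legs up (z down, origin 29 mm above the table), x within 0.1 rad of the tray's, one side roomier.
- rack_1: Empty rack like rack_home, 0.3 kg; starts standing outside the tray (z up, origin 25 mm above the table). Four black rubber bumper domes, 9 mm across: at half height in each leg, 15 mm from each end, 3 mm proud outside (68 mm over opposite ones) and inside. Pinched on two opposite bumpers it swings freely about them and hangs plumb; gripped on the flat legs it stays put.
- rack_2: The same as rack_1 in everything (all racks are alike); which of the two stands nearer the tray varies. A rack on its back on the tray floor has its origin 29 mm above the table; one seated legs down in two of those 33 mm, its web's top 58 mm.
- tube_block: White block 110 x 240 x 42 mm with red-capped tubes standing in half of it, 97 mm high in all, beyond the tray. Origin under its centre. Leave alone.
- squeeze_bottle: White squeeze bottle with a domed cap, 64 mm across, 164 mm high, beyond the standing racks. Origin under its centre. Leave alone.
- kidney_dish: Steel kidney dish 160 mm long, 90 mm wide, 30 mm high, to the right of the standing racks. Origin under its centre. Leave alone.
- swab_jar: Open steel swab jar, 76 mm across, 85 mm high, at the far right of the standing racks. Origin under its centre. Leave alone.

How it is judged:
At the end, for the whole second after the job is handed in: rack_home and one other on their backs on the tray floor, centre lines 60-75 mm apart, and the third legs down over both, a leg in each channel, its origin within 12 mm of rack_home's height; level and parallel within 0.10 rad, ends within 20 mm; at rest. rack_1 and rack_2 may swap, either side (angle between rack_home's own z axis and vertical above 3.04 rad and z of rack_home in the frame of tray below 0.036 m and ((angle between rack_1's own z axis and vertical above 3.04 rad and angle between rack_2's own z axis and vertical below 0.1 rad and z of rack_1 in the frame of tray below 0.036 m and angle between the x axis of each of rack_1, rack_2 and the x axis of rack_home, either way round below 0.1 rad and x of rack_1 in the frame of rack_home between -0.02 and 0.02 m and x of rack_2 in the frame of rack_home between -0.02 and 0.02 m and z of rack_2 in the frame of rack_home between -0.012 and 0.006 m and ((y of rack_1 in the frame of rack_home between 0.06 and 0.075 m and y of rack_2 in the frame of rack_home between 0.012 and 0.058 m) or (y of rack_1 in the frame of rack_home between -0.075 and -0.06 m and y of rack_2 in the frame of rack_home between -0.058 and -0.012 m))) or (angle between rack_2's own z axis and vertical above 3.04 rad and angle between rack_1's own z axis and vertical below 0.1 rad and z of rack_2 in the frame of tray below 0.036 m and angle between the x axis of each of rack_2, rack_1 and the x axis of rack_home, either way round below 0.1 rad and x of rack_2 in the frame of rack_home between -0.02 and 0.02 m and x of rack_1 in the frame of rack_home between -0.02 and 0.02 m and z of rack_1 in the frame of rack_home between -0.012 and 0.006 m and ((y of rack_2 in the frame of rack_home between 0.06 and 0.075 m and y of rack_1 in the frame of rack_home between 0.012 and 0.058 m) or (y of rack_2 in the frame of rack_home between -0.075 and -0.06 m and y of rack_1 in the frame of rack_home between -0.058 and -0.012 m)))) and linear speed of each of rack_home, rack_1, rack_2 below 0.02 m/s); the robot touches nothing.
It fails at once if another thing on the trolley is pushed over 20 mm from its place (distance of any of tube_block, squeeze_bottle, kidney_dish, swab_jar from where it was at the start of the episode above 0.02 m).
It fails at once if a rack is dropped or thrown (moves faster than 1.3 m/s) (linear speed of any of rack_home, rack_1, rack_2 above 1.3 m/s).
It also fails if it takes over 69 s, if anything falls off the work surface, if the arm or the gripper's body presses on something with over 40 N, if the wrist force passes 120 N, or if a joint passes its speed limit or range.

ROBOT

A 7-joint arm with a two-finger parallel gripper is mounted at the origin on the work surface. World frame = base frame: x ahead of the robot, y to its left, z up, the work surface at z = 0. Lengths are in m, angles in rad, forces in N, time in s.
With the tool pointing down it reaches from about 0.425 to 0.875 m from the base axis. Payload 4.7 kg.
Tool frame: the origin (TCP) lies between the finger pads; the fingertips stand 8 mm ahead of it and the grasp point (between the pads) lies 11 mm behind it; z points along the fingers, y is the line along which they close (so a half turn about z gives the same grasp; the last joint's range is limited). The gripper opens to 85 mm and grips with 20 to 120 N. Pads are 22 mm wide; open, the fingers measure 114 mm over their backs; the gripper's body (76 mm by 85 mm) begins 54 mm behind the grasp point. The pads swing forward as they close: fully open they stand 13 mm farther back than shut.
Start: joints at [1.147, 0.321, -0.07, 1.45, 0.023, 1.371, -0.057], TCP at [0.276, -0.589, 0.239] pointing down, gripper open.
Joint ranges: [-2.86, 2.86], [-0.3, 2.09], [-1.38, 1.24], [0.06, 2.45], [-1.56, 4.7], [0.09, 2.05], [-2.69, 2.69]. Speed limits (rad/s): [2.57, 2.57, 3.14, 3.14, 3.14, 3.14, 3.14].

INTERFACE

Orientations are given as a unit quaternion [x, y, z, w].
In Python, from rig import robot, viewer, workorder, find_in, regions_of gives the robot as it stands. The module is installed in compiled form; this text tells all that it offers.
- The arm moves only by the tool move_arm, never from a script. Its argument "commands" is a list of rows, each an object of numbers: "gripper": the finger opening in cm, from 0 to 8.54; "x", "y", "z": the shift along the world's x, y, z in cm; "wx", "wy", "wz": the turn, a rotation vector about the world's x, y, z in rad. In form: [{"gripper": .., "x": .., "y": .., "z": .., "wx": .., "wy": .., "wz": ..}, ...]. A call has 1 to 5 rows; each row shifts and turns the commanded pose from where the row before left it; what a row does not reach is not made up. A row lasts 1/12 s, in which the tool goes at most 41.7 mm and 7.16 degrees, less where a joint would pass 70% of its speed; a pose out of reach is approached as far as the arm can. A call with a gripper value outside its range is refused whole. The fingers move at their own pace and stop on an object; "grip_force" is the grip in N (left out, the last holds). Time passes only in rows, so rows that do not move let the fingers close. It gives the time, the measured TCP pose, the force, the opening and the grip force at its end, in the units of the state.
- robot.sense(): the state, without advancing time (a new reading comes with each control period).
- viewer.read_camera(name): name is "side" or "top"; returns a dict with "image" (480x640x3 uint8, red, green, blue), "depth" (480x640 float32, m along the optical axis (not along the pixel's ray), 0 where there is no reading), "fx", "fy", "cx", "cy" (pixels), "position" and "rotation" of the camera in the world. Camera axes: x right, y down, z forward; pixel columns grow to the right and rows downward; lengths in m; the calibration is good to about 2 mm. A picture is of the moment at which its call begins.
- workorder.sign_off(): hands the job in; it is judged then, once.
Trained networks look in a picture, given as the dict that the camera call returned (one of the last four; its "shot" number tells which), for a name from the list of things; names that differ only in an ending like _2 or _b are one class to them, and where a whole thing is asked for, a point or a joint stands for the part that bears it (a point fixed in the world has none). Each returns a list of dicts, best first, with "conf" (0 to 1); they miss things now and then, are a little off and sometimes report something else, mostly with a low value. They report only what shows in the picture. A call takes as long as a camera call.
- find_in(name, picture): "extent" ([left, top, right, bottom] in pixels, round what is visible of it).
- regions_of(name, picture): "region" (480x640 bool, what is visible of it) and "extent" ([left, top, right, bottom] in pixels, round what is visible of it).
The state is a dict: "time_s": time; "joint_pos": joint angles; "qd": joint speeds; "joint_efforts": joint torques, N m; "eef_pos": TCP position; "eef_rot": TCP orientation; "contact_force": force on the tool from outside, world axes, zero at the start; "wrist_torque": the same for the moment, N m; "finger_gap": finger opening in m; "grasp_force": force on a finger pad.
Only numpy, scipy, OpenCV 4.12 (cv2) and the standard library are available. Lean on these libraries where they do the work, as an engineer would, in place of code of your own. Each camera call takes 0.05 s, during which the arm holds its last target. There are 200 camera calls.

## Working session

There is one attempt and no reset: what is moved stays moved. The work goes in short steps, Python scripts to look and compute and a tool call to move; the robot and the scene stay as the last step left them, time stands still between calls to the robot, and variables do not carry over. Pictures are saved under pics/ and viewed, at most 10 in all, crops included, and the job is handed in when it is done.

Besides the shell and the picture viewer there is one more tool, called after "Call:" by a JSON object that holds its "method" and its "body". move_arm: Moves the arm, as the interface text tells. Its arguments: {"type":"object","properties":{"commands":{"type":"array","items":{"type":"object","properties":{"gripper":{"type":"number"},"x":{"type":"number"},"y":{"type":"number"},"z":{"type":"number"},"wx":{"type":"number"},"wy":{"type":"number"},"wz":{"type":"number"}}}},"grip_force":{"type":"number"}},"required":["commands"]}

```bash
mkdir -p pics; cat > h.py <<'E'
import numpy as np, cv2
from rig import robot, viewer, workorder, find_in, regions_of
def pts(c, mask=None):
    d=c["depth"]; v,u=np.nonzero((d>0)&(mask if mask is not None else True))
    z=d[v,u]; P=np.stack([(u-c["cx"])/c["fx"]*z,(v-c["cy"])/c["fy"]*z,z],1)
    R=np.array(c["rotation"]); 
    if R.shape!=(3,3):
        from scipy.spatial.transform import Rotation; R=Rotation.from_quat(R).as_matrix()
    return P@R.T+np.array(c["position"])
def save(c,n): cv2.imwrite(f"pics/{n}.png",c["image"][:,:,::-1])
E
python3 - <<'E'
from h import *
np.set_printoptions(precision=4,suppress=True)
s=robot.sense(); print(s["time_s"],s["eef_pos"],s["eef_rot"])
for n in("top","side"):
    c=viewer.read_camera(n); save(c,n+"0"); print(n,c["fx"],c["position"],c["rotation"])
    for t in("rack_1","rack_home","tray","tube_block","squeeze_bottle","kidney_dish","swab_jar"):
        for r in regions_of(t,c):
            if r["conf"]<.3: continue
            P=pts(c,r["region"]); zt=np.percentile(P[:,2],95)
            T=P[abs(P[:,2]-zt)<.006][:,:2]
            rc=cv2.minAreaRect((T*1000).astype(np.float32))
            print(t,round(r["conf"],2),np.round(r["extent"]),"ztop",round(zt,4),"rect",np.round(rc[0],1),np.round(rc[1],1),round(rc[2],1))
E
```

```text
0.0 [ 0.2753 -0.5882  0.2382] [ 0.9761  0.2172 -0.0003 -0.0009]
top 441.3430493156056 [ 0.4847 -0.1507  0.9617] [ 0.7143 -0.6967  0.0384 -0.0535]
rack_1 0.91 [284. 240. 336. 326.] ztop 0.0516 rect [ 520.  -122.6] [170.1  62.1] 16.0
rack_1 0.89 [381. 255. 435. 345.] ztop 0.0515 rect [ 491.1 -325.1] [169.1  62.7] 15.9
rack_home 0.73 [149. 224. 203. 311.] ztop 0.0535 rect [547.9 161. ] [ 64.4 166.8] 78.9
tray 0.82 [ 76. 196. 248. 346.] ztop 0.0275 rect [542.1 191.9] [313.6 262.3] 79.2
tube_block 0.81 [182. 116. 296. 193.] ztop 0.0968 rect [804.   -9.7] [ 95.7 120. ] 9.6
tube_block 0.52 [311. 160. 346. 199.] ztop 0.1612 rect [ 735.1 -157. ] [24.4 20.3] 73.0
squeeze_bottle 0.58 [313. 158. 348. 200.] ztop 0.1612 rect [ 735.3 -157.1] [23.7 22.8] 57.4
squeeze_bottle 0.39 [478. 318. 521. 398.] ztop 0.0294 rect [ 371.1 -520.6] [ 82.1 163.1] 81.0
kidney_dish 0.86 [479. 318. 523. 398.] ztop 0.0291 rect [ 373.2 -520.8] [ 81.5 160. ] 82.7
swab_jar 0.68 [386. 178. 422. 213.] ztop 0.0846 rect [ 699.6 -309.5] [73.2 72.2] 49.5
side 514.9060939507416 [0.2294 0.5555 0.7127] [-0.2298  0.8793 -0.4056  0.0971]
rack_1 0.76 [303. 236. 400. 291.] ztop 0.0511 rect [ 517.8 -120.8] [170.3  68.3] 16.6
rack_home 0.85 [203. 314. 309. 412.] ztop 0.0541 rect [546.9 161.7] [ 63.9 170.1] 78.8
tray 0.83 [112. 287. 375. 480.] ztop 0.0287 rect [540.4 192.2] [313.4 264.6] 79.2
squeeze_bottle 0.59 [252. 164. 282. 238.] ztop 0.1545 rect [ 729.3 -150.5] [27.9 16.8] 36.1
squeeze_bottle 0.48 [122. 201. 241. 328.] ztop 0.0971 rect [801.7  -7.1] [ 94.7 122.1] 9.5
kidney_dish 0.86 [442. 171. 516. 214.] ztop 0.0295 rect [ 367.9 -517.6] [ 86.3 162.6] 79.0
swab_jar 0.81 [301. 157. 334. 205.] ztop 0.0843 rect [ 698.2 -307.8] [71.9 78.6] 27.8
```

View pics/top0.png

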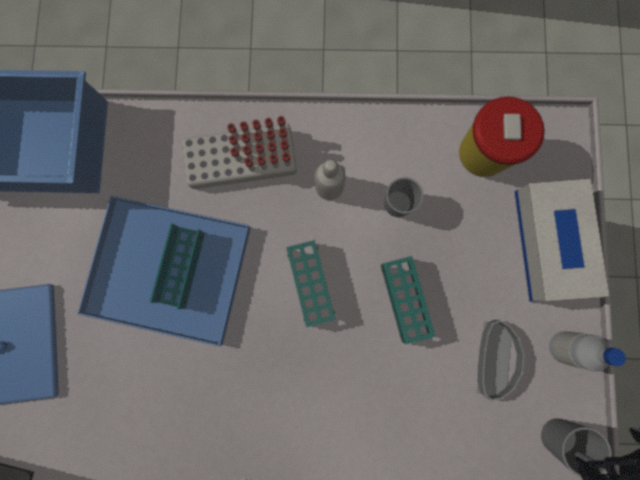

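View pics/side0.png

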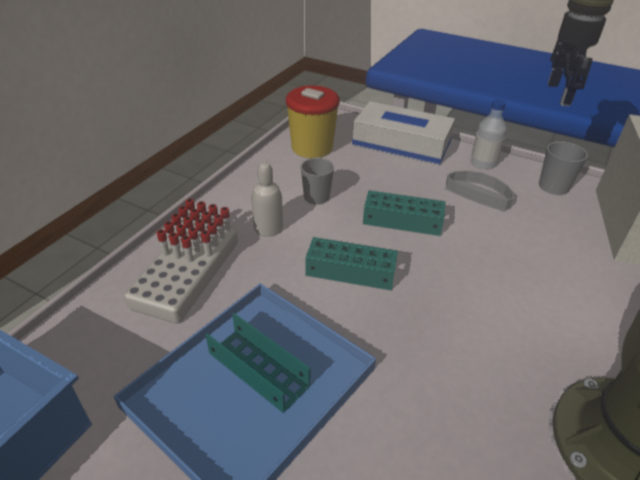

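The top view shows two standing racks at about px (312,283) and (407,300), and the home rack in the right half of the tray at (177,266), with the room on the tray's left (+y). The side view agrees.

Plan:
1. Pinch the near rack's +x-end bumpers, lift so it hangs, and lay it over in the tray.
2. Squeeze the pair together.
3. Nest the last rack over them.

Call:
{"method": "move_arm", "body": {"commands": [{"gripper":8.5,"x":2.07,"y":3.24,"wz":-0.0105},{"gripper":8.5,"x":2.07,"y":3.24,"wz":-0.0105},{"gripper":8.5,"x":2.07,"y":3.24,"wz":-0.0105},{"gripper":8.5,"x":2.07,"y":3.24,"wz":-0.0105},{"gripper":8.5,"x":2.07,"y":3.24,"wz":-0.0105}], "grip_force": 40}}

```text
validation failed for argument at $.co...
```

Call:
{"method": "move_arm", "body": {"commands": [{"gripper":8.5,"x":2.07,"y":3.24,"wz":-0.0105},{"gripper":8.5,"x":2.07,"y":3.24,"wz":-0.0105},{"gripper":8.5,"x":2.07,"y":3.24,"wz":-0.0105},{"gripper":8.5,"x":2.07,"y":3.24,"wz":-0.0105},{"gripper":8.5,"x":2.07,"y":3.24,"wz":-0.0105}]}}

```text
validation failed for argument at $.co...
```

Call:
{"method": "move_arm", "body": {"commands": [{"gripper":8.5,"x":2.07,"y":3.24,"wz":-0.0105},{"gripper":8.5,"x":2.07,"y":3.24,"wz":-0.0105},{"gripper":8.5,"x":2.07,"y":3.24,"wz":-0.0105},{"gripper":8.5,"x":2.07,"y":3.24,"wz":-0.0105},{"gripper":8.5,"x":2.07,"y":3.24,"wz":-0.0105}]}}

```text
validation failed for argument at $.co...
```

Call:
{"method": "move_arm", "body": {"commands": [{"gripper":8.5,"z":-3},{"gripper":8.5,"z":-3},{"gripper":8.5,"z":-3},{"gripper":8.5,"z":-3},{"gripper":8.5,"z":0}]}}

```text
validation failed for argument at $.co...
```

Call:
{"method": "move_arm", "body": {"commands": [{"gripper":8.5,"x":2.07,"y":3.24,"z":0,"wx":0,"wy":0,"wz":-0.0105},{"gripper":8.5,"x":2.07,"y":3.24,"z":0,"wx":0,"wy":0,"wz":-0.0105},{"gripper":8.5,"x":2.07,"y":3.24,"z":0,"wx":0,"wy":0,"wz":-0.0105},{"gripper":8.5,"x":2.07,"y":3.24,"z":0,"wx":0,"wy":0,"wz":-0.0105},{"gripper":8.5,"x":2.07,"y":3.24,"z":0,"wx":0,"wy":0,"wz":-0.0105}], "grip_force": 40}}

```text
time_s: 1.22
eef_pos: [0.3798, -0.4251, 0.2395]
eef_rot: [0.982, 0.191, 0.0, 0.0]
contact_force: [0.6, -0.3, 0.2]
finger_gap: 0.0852
grasp_force: 0.0
```

Call:
{"method": "move_arm", "body": {"commands": [{"gripper":8.5,"x":2.07,"y":3.24,"z":0,"wx":0,"wy":0,"wz":-0.0105},{"gripper":8.5,"x":2.07,"y":3.24,"z":0,"wx":0,"wy":0,"wz":-0.0105},{"gripper":8.5,"x":2.07,"y":3.24,"z":0,"wx":0,"wy":0,"wz":-0.0105},{"gripper":8.5,"x":2.07,"y":3.24,"z":0,"wx":0,"wy":0,"wz":-0.0105},{"gripper":8.5,"x":2.07,"y":3.24,"z":0,"wx":0,"wy":0,"wz":-0.0105}]}}

```text
time_s: 1.63
eef_pos: [0.4833, -0.2631, 0.2397]
eef_rot: [0.986, 0.165, 0.0, 0.0]
contact_force: [1.6, -0.8, -0.3]
finger_gap: 0.0847
grasp_force: 0.0
```

Call:
{"method": "move_arm", "body": {"commands": [{"gripper":8.5,"x":2.07,"y":3.24,"z":-2,"wx":0,"wy":0,"wz":-0.0105},{"gripper":8.5,"x":2.07,"y":3.24,"z":-2,"wx":0,"wy":0,"wz":-0.0105},{"gripper":8.5,"x":2.07,"y":3.24,"z":-2,"wx":0,"wy":0,"wz":-0.0105},{"gripper":8.5,"x":2.07,"y":3.24,"z":-2,"wx":0,"wy":0,"wz":-0.0105},{"gripper":8.5,"x":2.07,"y":3.24,"z":-2,"wx":0,"wy":0,"wz":-0.0105}]}}

```text
time_s: 2.05
eef_pos: [0.5829, -0.1075, 0.1427]
eef_rot: [0.99, 0.139, 0.0, 0.0]
contact_force: [1.3, -0.6, -0.3]
finger_gap: 0.0848
grasp_force: 0.0
```

Call:
{"method": "move_arm", "body": {"commands": [{"gripper":8.5,"x":0,"y":0,"z":-2,"wx":0,"wy":0,"wz":0},{"gripper":8.5,"x":0,"y":0,"z":-2,"wx":0,"wy":0,"wz":0},{"gripper":8.5,"x":0,"y":0,"z":0,"wx":0,"wy":0,"wz":0}]}}

```text
time_s: 2.3
eef_pos: [0.5793, -0.1077, 0.0989]
eef_rot: [0.99, 0.141, -0.004, -0.001]
contact_force: [-1.3, 0.4, 0.2]
finger_gap: 0.085
grasp_force: 0.0
```

```bash
python3 - <<'E'
from h import *
c=viewer.read_camera("side"); save(c,"s1")
s=robot.sense(); print(s["eef_pos"],s["eef_rot"])
for r in regions_of("rack_1",c)[:3]:
    P=pts(c,r["region"]); zt=np.percentile(P[:,2],90); T=P[abs(P[:,2]-zt)<.006][:,:2]
    print(r["conf"],zt,cv2.minAreaRect((T*1000).astype(np.float32)))
E
```

```text
[ 0.58034362 -0.10864095  0.10109222] [ 9.90157391e-01  1.39937346e-01 -2.29446176e-03 -7.85120223e-04]
0.66 0.05052230652116566 ((517.626708984375, -120.83831024169922), (169.51373291015625, 65.56327819824219), 15.907271385192871)
0.65 0.05021278769421868 ((489.8010559082031, -324.3971862792969), (169.87693786621094, 71.96759796142578), 15.601670265197754)
```

Call:
{"method": "move_arm", "body": {"commands": [{"gripper":8.5,"x":0.55,"y":0.6,"z":-2,"wx":0,"wy":0,"wz":0},{"gripper":8.5,"x":0,"y":0,"z":-2,"wx":0,"wy":0,"wz":0},{"gripper":8.5,"x":0,"y":0,"z":-2,"wx":0,"wy":0,"wz":0},{"gripper":8.5,"x":0,"y":0,"z":-2,"wx":0,"wy":0,"wz":0},{"gripper":8.5,"x":0,"y":0,"z":-1.1,"wx":0,"wy":0,"wz":0}]}}

```text
time_s: 2.82
eef_pos: [0.5875, -0.1041, 0.012]
eef_rot: [0.99, 0.139, 0.0, 0.0]
contact_force: [-0.8, 0.1, 0.0]
finger_gap: 0.0849
grasp_force: 0.0
```

Call:
{"method": "move_arm", "body": {"commands": [{"gripper":8.5,"x":0,"y":0,"z":0,"wx":0,"wy":0,"wz":0}]}}

```text
time_s: 2.9
eef_pos: [0.5865, -0.1037, 0.0112]
eef_rot: [0.99, 0.139, -0.001, -0.0]
contact_force: [-1.0, -0.6, -0.2]
finger_gap: 0.0848
grasp_force: 0.0
```

Good; close.

Call:
{"method": "move_arm", "body": {"commands": [{"gripper":6.0,"x":0,"y":0.05,"z":-0.1,"wx":0,"wy":0,"wz":0},{"gripper":6.0,"x":0,"y":0,"z":0,"wx":0,"wy":0,"wz":0},{"gripper":6.0,"x":0,"y":0,"z":0,"wx":0,"wy":0,"wz":0},{"gripper":6.0,"x":0,"y":0,"z":0,"wx":0,"wy":0,"wz":0},{"gripper":6.0,"x":0,"y":0,"z":0,"wx":0,"wy":0,"wz":0}]}}

```text
time_s: 3.32
eef_pos: [0.5889, -0.1027, 0.0137]
eef_rot: [0.99, 0.14, 0.001, 0.001]
contact_force: [-2.4, 0.0, 5.0]
finger_gap: 0.0644
grasp_force: 42.7
```

Call:
{"method": "move_arm", "body": {"commands": [{"gripper":6.0,"x":-0.5,"y":-0.15,"z":2.4,"wx":0,"wy":0,"wz":0},{"gripper":6.0,"x":-0.9,"y":-0.25,"z":2.4,"wx":0,"wy":0,"wz":0},{"gripper":6.0,"x":-1.2,"y":-0.35,"z":2.1,"wx":0,"wy":0,"wz":0},{"gripper":6.0,"x":0,"y":0,"z":0,"wx":0,"wy":0,"wz":0}]}}

```text
time_s: 3.65
eef_pos: [0.5631, -0.1115, 0.0851]
eef_rot: [0.99, 0.139, 0.003, 0.002]
contact_force: [0.9, -0.8, -1.1]
finger_gap: 0.0638
grasp_force: 44.7
```

```bash
python3 - <<'E'
from h import *
c=viewer.read_camera("side"); cv2.imwrite("pics/s2.png",cv2.resize(c["image"][180:330,250:450,::-1],(800,600)))
s=robot.sense(); print(s["eef_pos"],s["finger_gap"],s["contact_force"])
E
```

```text
[ 0.56339152 -0.111028    0.08329734] 0.06412744622814451 [ 0.36697028 -0.78530881 -1.83227413]
```

View pics/s2.png

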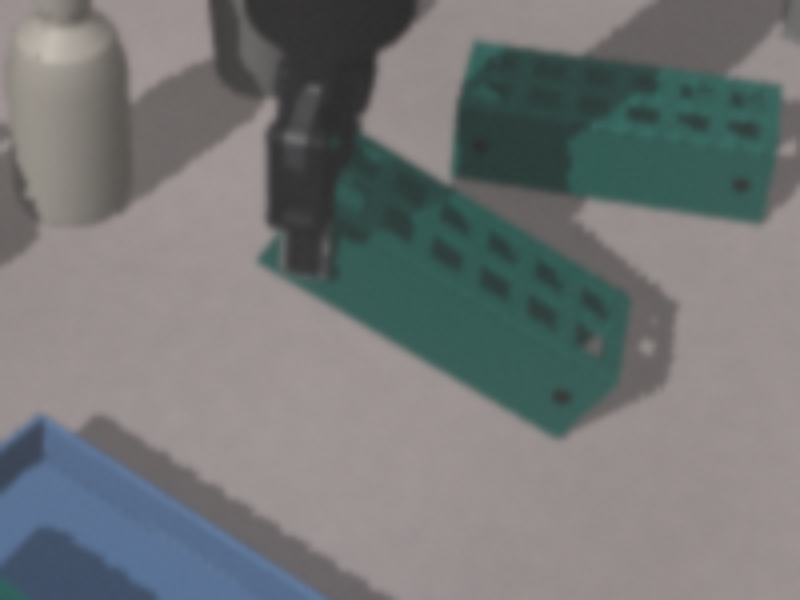

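The rack is swinging on its bumpers, far end at px (560,430) still on the table. I continue the arc and lift.

Call:
{"method": "move_arm", "body": {"commands": [{"gripper":6.0,"x":-1.5,"y":-0.45,"z":1.9,"wx":0,"wy":0,"wz":0},{"gripper":6.0,"x":-1.8,"y":-0.5,"z":1.7,"wx":0,"wy":0,"wz":0},{"gripper":6.0,"x":-2.0,"y":-0.55,"z":1.4,"wx":0,"wy":0,"wz":0},{"gripper":6.0,"x":-2.2,"y":-0.6,"z":1.1,"wx":0,"wy":0,"wz":0},{"gripper":6.0,"x":-2.3,"y":-0.65,"z":0.8,"wx":0,"wy":0,"wz":0}]}}

```text
time_s: 4.12
eef_pos: [0.4634, -0.1371, 0.1491]
eef_rot: [0.99, 0.14, 0.0, -0.0]
contact_force: [1.1, 0.1, -3.4]
finger_gap: 0.064
grasp_force: 44.8
```

Call:
{"method": "move_arm", "body": {"commands": [{"gripper":6.0,"x":-2.3,"y":-0.65,"z":0.5,"wx":0,"wy":0,"wz":0},{"gripper":6.0,"x":-2,"y":-0.6,"z":1.0,"wx":0,"wy":0,"wz":0},{"gripper":6.0,"x":0,"y":0,"z":2,"wx":0,"wy":0,"wz":0},{"gripper":6.0,"x":0,"y":0,"z":2.5,"wx":0,"wy":0,"wz":0},{"gripper":6.0,"x":0,"y":0,"z":2.5,"wx":0,"wy":0,"wz":0}]}}

```text
time_s: 4.53
eef_pos: [0.4198, -0.1497, 0.2337]
eef_rot: [0.99, 0.139, -0.001, -0.001]
contact_force: [0.4, -0.8, -3.6]
finger_gap: 0.064
grasp_force: 45.4
```

Call:
{"method": "move_arm", "body": {"commands": [{"gripper":6.0,"x":0,"y":0,"z":1,"wx":0,"wy":0,"wz":0},{"gripper":6.0,"x":0,"y":0,"z":0,"wx":0,"wy":0,"wz":0}]}}

```text
time_s: 4.7
eef_pos: [0.4221, -0.1503, 0.2459]
eef_rot: [0.99, 0.14, 0.002, 0.001]
contact_force: [0.6, -0.2, -2.8]
finger_gap: 0.0645
grasp_force: 45.5
```

```bash
python3 - <<'E'
from h import *
c=viewer.read_camera("side"); 
s=robot.sense(); print(s["eef_pos"],s["eef_rot"],s["finger_gap"],s["contact_force"],s["joint_pos"])
for r in regions_of("rack_1",c)[:3]:
    P=pts(c,r["region"]); print(r["conf"],r["extent"],np.percentile(P,2,0),np.percentile(P,98,0))
E
```

```text
[ 0.42103101 -0.14999092  0.24398624] [9.90173927e-01 1.39840635e-01 3.11758796e-04 3.07837199e-04] 0.06407054281082668 [-0.04990259  0.03393954 -3.6672868 ] [ 0.68673002 -0.10781492 -0.37330294  1.90564899 -0.04007752  1.33573535
 -0.96548869]
0.94 [363.5, 189.7, 421.5, 233.4] [ 4.54735473e-01 -3.48430133e-01  1.35452599e-04] [ 0.56943982 -0.27173843  0.05179793]
0.9 [396.5, 155.1, 456.4, 254.1] [ 0.34558371 -0.18456063  0.11580007] [ 0.44534077 -0.11478209  0.26901102]
```

The rack hangs plumb. Its toppling footprint would hit the +x tray wall at the final spot, so I'll touch down about 32 mm short, lay it over, then drag it level.

Call:
{"method": "move_arm", "body": {"commands": [{"gripper":6.0,"x":0.5,"y":1.0,"z":0,"wx":0,"wy":0,"wz":-0.012},{"gripper":6.0,"x":0.83,"y":1.57,"z":0,"wx":0,"wy":0,"wz":-0.019},{"gripper":6.0,"x":1.03,"y":1.96,"z":0,"wx":0,"wy":0,"wz":-0.0237},{"gripper":6.0,"x":1.03,"y":1.96,"z":0,"wx":0,"wy":0,"wz":-0.0237},{"gripper":6.0,"x":1.03,"y":1.96,"z":0,"wx":0,"wy":0,"wz":-0.0237}]}}

```text
time_s: 5.22
eef_pos: [0.464, -0.0644, 0.2416]
eef_rot: [0.996, 0.088, -0.002, -0.001]
contact_force: [0.5, 0.5, -4.0]
finger_gap: 0.064
grasp_force: 45.4
```

Call:
{"method": "move_arm", "body": {"commands": [{"gripper":6.0,"x":1.03,"y":1.96,"z":0,"wx":0,"wy":0,"wz":-0.0237},{"gripper":6.0,"x":1.03,"y":1.96,"z":0,"wx":0,"wy":0,"wz":-0.0237},{"gripper":6.0,"x":1.03,"y":1.96,"z":0,"wx":0,"wy":0,"wz":-0.0237},{"gripper":6.0,"x":1.03,"y":1.96,"z":0,"wx":0,"wy":0,"wz":-0.0237},{"gripper":6.0,"x":1.03,"y":1.96,"z":0,"wx":0,"wy":0,"wz":-0.0237}]}}

```text
time_s: 5.63
eef_pos: [0.5155, 0.0335, 0.2415]
eef_rot: [1.0, 0.029, -0.002, -0.0]
contact_force: [0.3, 0.7, -2.9]
finger_gap: 0.0639
grasp_force: 45.4
```

Call:
{"method": "move_arm", "body": {"commands": [{"gripper":6.0,"x":1.03,"y":1.96,"z":0,"wx":0,"wy":0,"wz":-0.0237},{"gripper":6.0,"x":1.03,"y":1.96,"z":0,"wx":0,"wy":0,"wz":-0.0237},{"gripper":6.0,"x":1.03,"y":1.96,"z":0,"wx":0,"wy":0,"wz":-0.0237},{"gripper":6.0,"x":1.03,"y":1.96,"z":0,"wx":0,"wy":0,"wz":-0.0237},{"gripper":6.0,"x":1.03,"y":1.96,"z":0,"wx":0,"wy":0,"wz":-0.0237}]}}

```text
time_s: 6.05
eef_pos: [0.5671, 0.1313, 0.2412]
eef_rot: [1.0, -0.03, -0.002, 0.0]
contact_force: [0.4, -1.4, -3.1]
finger_gap: 0.0643
grasp_force: 45.4
```

Call:
{"method": "move_arm", "body": {"commands": [{"gripper":6.0,"x":1.03,"y":1.96,"z":0,"wx":0,"wy":0,"wz":-0.0237},{"gripper":6.0,"x":1.03,"y":1.96,"z":0,"wx":0,"wy":0,"wz":-0.0237},{"gripper":6.0,"x":1.03,"y":1.96,"z":0,"wx":0,"wy":0,"wz":-0.0237},{"gripper":6.0,"x":0.83,"y":1.57,"z":0,"wx":0,"wy":0,"wz":-0.019},{"gripper":6.0,"x":0.5,"y":1.0,"z":0,"wx":0,"wy":0,"wz":-0.012}]}}

```text
time_s: 6.47
eef_pos: [0.6112, 0.2174, 0.2406]
eef_rot: [0.997, -0.079, -0.002, -0.0]
contact_force: [0.4, 0.8, -3.1]
finger_gap: 0.0644
grasp_force: 45.4
```

Call:
{"method": "move_arm", "body": {"commands": [{"gripper":6.0,"x":0.6,"y":1.2,"z":-1,"wx":0,"wy":0,"wz":-0.02},{"gripper":6.0,"x":0,"y":0,"z":-2,"wx":0,"wy":0,"wz":0},{"gripper":6.0,"x":0,"y":0,"z":-2,"wx":0,"wy":0,"wz":0},{"gripper":6.0,"x":0,"y":0,"z":-1,"wx":0,"wy":0,"wz":0},{"gripper":6.0,"x":0,"y":0,"z":0,"wx":0,"wy":0,"wz":0}]}}

```text
time_s: 6.88
eef_pos: [0.6155, 0.2257, 0.1786]
eef_rot: [0.996, -0.09, -0.004, 0.002]
contact_force: [0.2, 0.2, -4.0]
finger_gap: 0.0642
grasp_force: 45.5
```

```bash
python3 - <<'E'
from h import *
c=viewer.read_camera("side"); cv2.imwrite("pics/s3.png",cv2.resize(c["image"][180:480,80:480,::-1],(800,600)))
s=robot.sense(); print(s["eef_pos"],s["eef_rot"],s["finger_gap"],s["contact_force"],s["joint_pos"])
for r in regions_of("rack_1",c)[:3]:
    P=pts(c,r["region"]); print(r["conf"],r["extent"],np.percentile(P,2,0),np.percentile(P,98,0))
E
```

```text
[0.61656438 0.22611183 0.18103218] [ 0.99591233 -0.09028199 -0.00256675  0.00110104] 0.06392288919653852 [ 0.12217417 -0.42837931 -2.87245142] [ 0.10292197  0.44810209 -0.65969474  1.48492125  0.27735341  1.30923776
 -2.3337581 ]
0.73 [162.0, 280.9, 243.0, 405.1] [0.54385754 0.19630007 0.04440739] [0.62646221 0.26676146 0.20864418]
0.71 [365.0, 191.6, 447.0, 233.4] [ 0.40629029 -0.36834127  0.0021022 ] [ 0.56554525 -0.2733132   0.05165844]
```

View pics/s3.png

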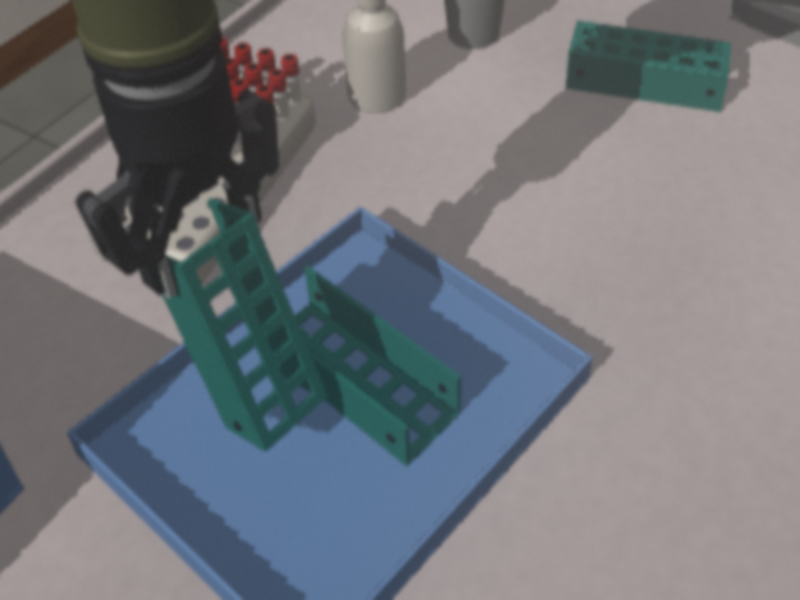

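The rack hangs web toward the robot, top at px (210,210), bottom at (265,445). Bumper friction holds it about 20° short of plumb. I'll shift it +y', lower it behind the near tray wall and use that wall to tip it past vertical.

Call:
{"method": "move_arm", "body": {"commands": [{"gripper":6.0,"x":0.35,"y":1.77,"z":0,"wx":0,"wy":0,"wz":-0.013},{"gripper":6.0,"x":0,"y":0,"z":-1.4,"wx":0,"wy":0,"wz":0},{"gripper":6.0,"x":0,"y":0,"z":-1.3,"wx":0,"wy":0,"wz":0},{"gripper":6.0,"x":-1.2,"y":0.24,"z":0,"wx":0,"wy":0,"wz":0},{"gripper":6.0,"x":-2,"y":0.4,"z":0,"wx":0,"wy":0,"wz":0}]}}

```text
time_s: 7.4
eef_pos: [0.5903, 0.248, 0.1546]
eef_rot: [0.995, -0.098, -0.001, 0.001]
contact_force: [0.1, -0.2, -3.3]
finger_gap: 0.0639
grasp_force: 45.7
```

Call:
{"method": "move_arm", "body": {"commands": [{"gripper":6.0,"x":-2,"y":0.4,"z":0,"wx":0,"wy":0,"wz":0},{"gripper":6.0,"x":-2,"y":0.4,"z":0,"wx":0,"wy":0,"wz":0},{"gripper":6.0,"x":-2,"y":0.4,"z":0,"wx":0,"wy":0,"wz":0},{"gripper":6.0,"x":-1.5,"y":0.3,"z":0,"wx":0,"wy":0,"wz":0},{"gripper":6.0,"x":-1.5,"y":0.3,"z":0,"wx":0,"wy":0,"wz":0}]}}

```text
time_s: 7.82
eef_pos: [0.4981, 0.2681, 0.1563]
eef_rot: [0.995, -0.097, -0.0, 0.001]
contact_force: [0.3, 0.5, -3.0]
finger_gap: 0.064
grasp_force: 45.6
```

```bash
cat > tilt.py <<'E'
from h import *
x=np.array([.9813,-.1925]);y=np.array([.1925,.9813]);H=np.array([.5474,.1613])
s=robot.sense(); e=np.array(s["eef_pos"]); print(e,"rot",np.degrees(2*np.arctan2(s["eef_rot"][1],s["eef_rot"][0])),s["finger_gap"],s["contact_force"],"home x'y'",(e[:2]-H)@x,(e[:2]-H)@y)
c=viewer.read_camera("side")
for n in("rack_1","rack_home"):
  for r in regions_of(n,c)[:3]:
    P=pts(c,r["region"]); q=P[:,:2]-H; Q=np.c_[q@x,q@y,P[:,2]]; 
    print(n,r["conf"],np.round(np.percentile(Q,2,0),3),np.round(np.percentile(Q,98,0),3),"low x'",np.round(np.percentile(Q[Q[:,2]<np.percentile(Q[:,2],10),0],[5,95]),3))
E
python3 tilt.py
```

```text
[0.49810951 0.26810824 0.15632762] rot -11.10297743333015 0.06404084813824942 [ 0.27630553  0.53518095 -2.99814973] home x'y' -0.06892934202005697 0.09532250653396593
rack_1 0.85 [-0.133  0.066  0.023] [-0.057  0.127  0.186] low x' [-0.134 -0.085]
rack_home 0.91 [-0.086 -0.03   0.004] [0.031 0.031 0.055] low x' [-0.086  0.004]
rack_home 0.69 [-0.144 -0.124  0.001] [0.114 0.185 0.031] low x' [-0.143  0.096]
```

Call:
{"method": "move_arm", "body": {"commands": [{"gripper":6.0,"x":-1.5,"y":0.3,"z":-0.1,"wx":0,"wy":0,"wz":0},{"gripper":6.0,"x":-1.5,"y":0.3,"z":-0.1,"wx":0,"wy":0,"wz":0},{"gripper":6.0,"x":-1.5,"y":0.3,"z":0,"wx":0,"wy":0,"wz":0},{"gripper":6.0,"x":-1.5,"y":0.3,"z":0,"wx":0,"wy":0,"wz":0}]}}

```text
time_s: 8.3
eef_pos: [0.4407, 0.2801, 0.155]
eef_rot: [0.995, -0.098, 0.001, -0.0]
contact_force: [2.3, -0.1, -2.5]
finger_gap: 0.0638
grasp_force: 45.6
```

Call:
{"method": "move_arm", "body": {"commands": [{"gripper":6.0,"x":-1.2,"y":0.24,"z":0,"wx":0,"wy":0,"wz":0},{"gripper":6.0,"x":-1.2,"y":0.24,"z":-0.2,"wx":0,"wy":0,"wz":0},{"gripper":6.0,"x":-1.2,"y":0.24,"z":-0.2,"wx":0,"wy":0,"wz":0}]}}

```text
time_s: 8.55
eef_pos: [0.4039, 0.2881, 0.1513]
eef_rot: [0.995, -0.097, 0.001, -0.0]
contact_force: [2.0, 0.1, -1.8]
finger_gap: 0.0642
grasp_force: 45.6
```

```bash
python3 tilt.py
```

```text
[0.40387152 0.28809377 0.15134405] rot -11.181521949400462 0.06419758384620622 [ 1.95111841  0.09668041 -1.76412324] home x'y' -0.16525229832017627 0.09679349039809972
rack_1 0.83 [-0.19   0.068  0.022] [-0.099  0.129  0.173] low x' [-0.137 -0.094]
rack_1 0.63 [-0.047 -0.545  0.001] [ 0.078 -0.433  0.052] low x' [-0.04   0.085]
rack_home 0.62 [-0.032 -0.029  0.003] [0.088 0.032 0.056] low x' [0.015 0.107]
```

Call:
{"method": "move_arm", "body": {"commands": [{"gripper":6.0,"x":-1.2,"y":0.24,"z":-0.3,"wx":0,"wy":0,"wz":0},{"gripper":6.0,"x":-1.2,"y":0.24,"z":-0.3,"wx":0,"wy":0,"wz":0},{"gripper":6.0,"x":-0.6,"y":0.12,"z":0,"wx":0,"wy":0,"wz":0},{"gripper":6.0,"x":0.5,"y":-0.1,"z":0.3,"wx":0,"wy":0,"wz":0},{"gripper":6.0,"x":1.0,"y":-0.2,"z":0.3,"wx":0,"wy":0,"wz":0}]}}

```text
time_s: 9.12
eef_pos: [0.3877, 0.2916, 0.1514]
eef_rot: [0.995, -0.096, -0.0, 0.0]
contact_force: [0.9, 0.5, -2.4]
finger_gap: 0.064
grasp_force: 45.4
```

Call:
{"method": "move_arm", "body": {"commands": [{"gripper":6.0,"x":1.5,"y":-0.3,"z":0.2,"wx":0,"wy":0,"wz":0},{"gripper":6.0,"x":1.5,"y":-0.3,"z":0,"wx":0,"wy":0,"wz":0},{"gripper":6.0,"x":1.5,"y":-0.3,"z":0,"wx":0,"wy":0,"wz":0},{"gripper":6.0,"x":1.5,"y":-0.3,"z":0,"wx":0,"wy":0,"wz":0},{"gripper":6.0,"x":1.5,"y":-0.3,"z":0,"wx":0,"wy":0,"wz":0}]}}

```text
time_s: 9.53
eef_pos: [0.466, 0.2751, 0.1529]
eef_rot: [0.995, -0.098, -0.0, -0.0]
contact_force: [0.8, -0.8, -3.2]
finger_gap: 0.064
grasp_force: 45.3
```

```bash
python3 tilt.py
```

```text
[0.46604246 0.27508353 0.15289992] rot -11.246103741179482 0.06396133034752798 [ 0.82130315 -0.78549847 -3.24572142] home x'y' -0.10173948389491928 0.09599445309115671
rack_1 0.98 [-0.126  0.068  0.017] [-0.037  0.128  0.173] low x' [-0.08  -0.032]
rack_1 0.8 [-0.047 -0.545  0.   ] [ 0.113 -0.424  0.052] low x' [-0.045  0.111]
rack_home 0.69 [-0.086 -0.029  0.003] [0.081 0.032 0.055] low x' [-0.086  0.078]
```

Call:
{"method": "move_arm", "body": {"commands": [{"gripper":6.0,"x":2,"y":-0.4,"z":0,"wx":0,"wy":0,"wz":0},{"gripper":6.0,"x":2.5,"y":-0.5,"z":0,"wx":0,"wy":0,"wz":0},{"gripper":6.0,"x":2.5,"y":-0.5,"z":0,"wx":0,"wy":0,"wz":0},{"gripper":6.0,"x":2.5,"y":-0.5,"z":0,"wx":0,"wy":0,"wz":0},{"gripper":6.0,"x":2,"y":-0.4,"z":0,"wx":0,"wy":0,"wz":0}]}}

```text
time_s: 10.1
eef_pos: [0.5803, 0.2522, 0.1527]
eef_rot: [0.995, -0.098, -0.0, 0.0]
contact_force: [0.2, -0.4, -2.8]
finger_gap: 0.0642
grasp_force: 45.3
```

Call:
{"method": "move_arm", "body": {"commands": [{"gripper":6.0,"x":1,"y":-0.2,"z":-0.2,"wx":0,"wy":0,"wz":0},{"gripper":6.0,"x":0,"y":0,"z":-0.3,"wx":0,"wy":0,"wz":0}]}}

```text
time_s: 10.27
eef_pos: [0.5909, 0.2503, 0.1493]
eef_rot: [0.995, -0.098, 0.001, -0.0]
contact_force: [-4.7, -2.7, 16.0]
finger_gap: 0.0642
grasp_force: 46.5
```

```bash
python3 tilt.py
```

```text
[0.59092824 0.25029945 0.14933424] rot -11.290054067203803 0.06415545049679251 [-4.69694816 -2.71544063 16.00065772] home x'y' 0.02558186521605468 0.09571434379273962
rack_1 0.77 [-0.046 -0.542  0.002] [ 0.111 -0.425  0.052] low x' [-0.042  0.087]
rack_1 0.76 [0.001 0.066 0.009] [0.092 0.128 0.171] low x' [0.05  0.103]
rack_home 0.94 [-0.085 -0.029  0.005] [0.08  0.032 0.055] low x' [-0.082  0.077]
```

Bottom edge is on the floor (C at x' ≈ 48 mm). Lay it over along the arc.

Call:
{"method": "move_arm", "body": {"commands": [{"gripper":6.0,"x":-2.55,"y":0.5,"z":-0.4,"wx":0,"wy":0,"wz":0},{"gripper":6.0,"x":-2.25,"y":0.44,"z":-0.9,"wx":0,"wy":0,"wz":0},{"gripper":6.0,"x":-2.05,"y":0.4,"z":-1.2,"wx":0,"wy":0,"wz":0},{"gripper":6.0,"x":-1.85,"y":0.37,"z":-1.6,"wx":0,"wy":0,"wz":0}]}}

```text
time_s: 10.75
eef_pos: [0.4998, 0.2699, 0.108]
eef_rot: [0.995, -0.096, 0.001, -0.001]
contact_force: [0.6, 0.9, -1.4]
finger_gap: 0.0639
grasp_force: 45.9
```

```bash
python3 tilt.py
```

```text
[0.49977551 0.26986943 0.10800522] rot -11.027252929000655 0.06388302637384362 [ 0.64253868  0.88737058 -1.41944517] home x'y' -0.06763352336387227 0.09737147277603467
rack_1 0.92 [-0.089  0.068  0.005] [0.062 0.13  0.132] low x' [-0.029  0.058]
rack_1 0.82 [-0.047 -0.542  0.003] [ 0.11  -0.425  0.052] low x' [-0.045  0.09 ]
rack_home 0.71 [-0.086 -0.029  0.005] [-0.009  0.032  0.055] low x' [-0.085 -0.007]
```

Call:
{"method": "move_arm", "body": {"commands": [{"gripper":6.0,"x":-1.6,"y":0.3,"z":-1.8,"wx":0,"wy":0,"wz":0},{"gripper":6.0,"x":-1.35,"y":0.26,"z":-2.1,"wx":0,"wy":0,"wz":0},{"gripper":6.0,"x":-0.9,"y":0.17,"z":-2.3,"wx":0,"wy":0,"wz":0},{"gripper":6.0,"x":-0.5,"y":0.1,"z":-1.8,"wx":0,"wy":0,"wz":0},{"gripper":6.0,"x":-0.1,"y":0,"z":-0.7,"wx":0,"wy":0,"wz":0}]}}

```text
time_s: 11.32
eef_pos: [0.4551, 0.2765, 0.019]
eef_rot: [0.995, -0.096, -0.001, 0.001]
contact_force: [-11.8, -8.0, 38.1]
finger_gap: 0.0638
grasp_force: 49.3
```

Call:
{"method": "move_arm", "body": {"commands": [{"gripper":6.0,"x":0,"y":0,"z":0,"wx":0,"wy":0,"wz":0}]}}

```text
time_s: 11.4
eef_pos: [0.4562, 0.2767, 0.0198]
eef_rot: [0.995, -0.097, -0.001, 0.001]
contact_force: [-0.3, -1.2, -0.6]
finger_gap: 0.064
grasp_force: 46.5
```

```bash
python3 tilt.py
```

```text
[0.45618572 0.27666476 0.01983157] rot -11.079347061092202 0.06399860508061103 [-0.29988391 -1.18787721 -0.56938188] home x'y' -0.11171629309819307 0.0956486943515488
rack_1 0.66 [-0.048 -0.543  0.002] [ 0.065 -0.439  0.051] low x' [-0.041  0.069]
rack_1 0.63 [-0.12   0.068  0.004] [0.048 0.13  0.056] low x' [-0.12  0.05]
rack_home 0.87 [-0.085 -0.059  0.004] [0.08  0.032 0.055] low x' [-0.085  0.07 ]
```

It's flat on its back, 34 mm short of home's ends. Drag it level.

Call:
{"method": "move_arm", "body": {"commands": [{"gripper":6.0,"x":0.9,"y":-0.17,"z":0,"wx":0,"wy":0,"wz":0},{"gripper":6.0,"x":0.9,"y":-0.17,"z":0,"wx":0,"wy":0,"wz":0},{"gripper":6.0,"x":0.9,"y":-0.17,"z":0,"wx":0,"wy":0,"wz":0},{"gripper":6.0,"x":0.65,"y":-0.13,"z":0,"wx":0,"wy":0,"wz":0},{"gripper":6.0,"x":0,"y":0,"z":0,"wx":0,"wy":0,"wz":0}]}}

```text
time_s: 11.97
eef_pos: [0.4935, 0.2695, 0.0205]
eef_rot: [0.995, -0.098, 0.001, -0.0]
contact_force: [1.6, -0.2, -0.9]
finger_gap: 0.064
grasp_force: 46.4
```

Call:
{"method": "move_arm", "body": {"commands": [{"gripper":7.4,"x":0,"y":0,"z":0,"wx":0,"wy":0,"wz":0},{"gripper":7.4,"x":0,"y":0,"z":0,"wx":0,"wy":0,"wz":0},{"gripper":7.4,"x":0,"y":0,"z":1.5,"wx":0,"wy":0,"wz":0},{"gripper":7.4,"x":0,"y":0,"z":3,"wx":0,"wy":0,"wz":0},{"gripper":7.4,"x":0,"y":0,"z":3,"wx":0,"wy":0,"wz":0}]}}

```text
time_s: 12.38
eef_pos: [0.4889, 0.2702, 0.0951]
eef_rot: [0.995, -0.096, -0.001, 0.001]
contact_force: [-0.1, -0.1, 0.9]
finger_gap: 0.0739
grasp_force: 0.0
```

```bash
python3 tilt.py; python3 - <<'E'
from h import *
c=viewer.read_camera("side"); save(c,"s4")
E
```

```text
[0.48894064 0.27019614 0.09510567] rot -11.04648080204171 0.07385284077042949 [-0.07558603 -0.11348805  0.87289897] home x'y' -0.0783286799886374 0.09560635437683264
rack_1 0.85 [-0.083  0.066  0.004] [0.085 0.13  0.055] low x' [-0.083  0.09 ]
rack_1 0.72 [-0.047 -0.545 -0.   ] [ 0.111 -0.425  0.052] low x' [-0.041  0.091]
rack_home 0.85 [-0.086 -0.029  0.005] [-0.02   0.032  0.055] low x' [-0.085 -0.027]
rack_home 0.3 [-0.047 -0.542  0.002] [ 0.11  -0.425  0.052] low x' [-0.045  0.09 ]
```

View pics/s4.png

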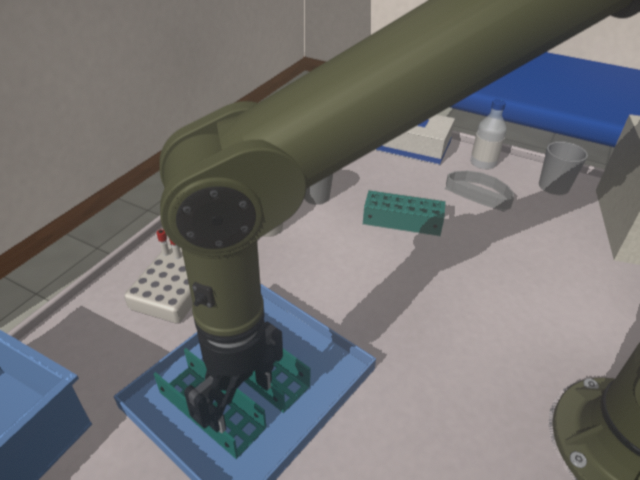

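The view shows the new rack on its back at px (210,400), parallel to home at (285,370), ends level. Now I straddle the two adjacent legs and squeeze the pair together.

Call:
{"method": "move_arm", "body": {"commands": [{"gripper":8.5,"x":2.22,"y":-2.02,"z":0,"wx":0,"wy":0,"wz":0},{"gripper":8.5,"x":2.22,"y":-2.02,"z":0,"wx":0,"wy":0,"wz":0},{"gripper":8.5,"x":2.22,"y":-2.02,"z":0,"wx":0,"wy":0,"wz":0},{"gripper":8.5,"x":0,"y":0,"z":-1.5,"wx":0,"wy":0,"wz":0},{"gripper":8.5,"x":0,"y":0,"z":-1,"wx":0,"wy":0,"wz":0}], "grip_force": 20}}

```text
time_s: 13.0
eef_pos: [0.5574, 0.2071, 0.0679]
eef_rot: [0.995, -0.099, -0.001, 0.001]
contact_force: [-0.1, 1.2, 0.3]
finger_gap: 0.0853
grasp_force: 0.0
```

```bash
python3 tilt.py
```

```text
[0.5574499  0.20706131 0.06790814] rot -11.341295700831228 0.08533135651940338 [-0.10563211  1.21837339  0.32850789] home x'y' 0.001052912822680612 0.04684018259862394
rack_1 0.76 [-0.047 -0.545  0.001] [ 0.112 -0.425  0.052] low x' [-0.043  0.092]
rack_1 0.75 [-0.083  0.067  0.005] [0.08  0.13  0.055] low x' [-0.082  0.078]
rack_home 0.72 [-0.085 -0.029  0.004] [0.063 0.032 0.055] low x' [-0.085  0.06 ]
```

Call:
{"method": "move_arm", "body": {"commands": [{"gripper":8.5,"x":0.03,"y":0.2,"z":-1.5,"wx":0,"wy":0,"wz":0},{"gripper":8.5,"x":0,"y":0,"z":-1.5,"wx":0,"wy":0,"wz":0},{"gripper":8.5,"x":0,"y":0,"z":-1.3,"wx":0,"wy":0,"wz":0},{"gripper":8.5,"x":0,"y":0,"z":-0.4,"wx":0,"wy":0,"wz":0}]}}

```text
time_s: 13.48
eef_pos: [0.5553, 0.2119, 0.0207]
eef_rot: [0.995, -0.096, -0.002, 0.001]
contact_force: [-0.4, -0.8, 0.3]
finger_gap: 0.0852
grasp_force: 0.0
```

Call:
{"method": "move_arm", "body": {"commands": [{"gripper":6,"x":0,"y":0,"z":0,"wx":0,"wy":0,"wz":0},{"gripper":6,"x":0,"y":0,"z":0,"wx":0,"wy":0,"wz":0},{"gripper":5,"x":0,"y":0,"z":0,"wx":0,"wy":0,"wz":0},{"gripper":4.5,"x":0,"y":0,"z":0,"wx":0,"wy":0,"wz":0},{"gripper":4,"x":0,"y":0,"z":0,"wx":0,"wy":0,"wz":0}]}}

```text
time_s: 13.9
eef_pos: [0.5579, 0.211, 0.024]
eef_rot: [0.995, -0.097, 0.001, 0.001]
contact_force: [-0.5, -3.6, 1.9]
finger_gap: 0.0401
grasp_force: 1.2
```

Call:
{"method": "move_arm", "body": {"commands": [{"gripper":3.5,"x":0,"y":0,"z":0,"wx":0,"wy":0,"wz":0},{"gripper":3,"x":0,"y":0,"z":0,"wx":0,"wy":0,"wz":0},{"gripper":2.5,"x":0,"y":0,"z":0,"wx":0,"wy":0,"wz":0},{"gripper":2,"x":0,"y":0,"z":0,"wx":0,"wy":0,"wz":0},{"gripper":1.5,"x":0,"y":0,"z":0,"wx":0,"wy":0,"wz":0}]}}

```text
time_s: 14.32
eef_pos: [0.5578, 0.2123, 0.0237]
eef_rot: [0.995, -0.097, 0.001, -0.0]
contact_force: [0.9, 0.4, 2.8]
finger_gap: 0.0151
grasp_force: 2.1
```

Call:
{"method": "move_arm", "body": {"commands": [{"gripper":1.5,"x":0,"y":0,"z":0,"wx":0,"wy":0,"wz":0},{"gripper":1.5,"x":0,"y":0,"z":0,"wx":0,"wy":0,"wz":0}]}}

```text
time_s: 14.48
eef_pos: [0.5577, 0.2123, 0.0234]
eef_rot: [0.995, -0.097, 0.0, -0.0]
contact_force: [1.9, 0.5, 2.0]
finger_gap: 0.0148
grasp_force: 2.2
```

```bash
python3 tilt.py
```

```text
[0.55770199 0.21227289 0.02341921] rot -11.094630109346172 0.01484060781274374 [1.93714272 0.47893921 2.00180934] home x'y' 0.00029706336960777486 0.052002825811518834
rack_1 0.91 [-0.082  0.057  0.003] [0.085 0.118 0.055] low x' [-0.082  0.092]
rack_1 0.27 [ 0.213 -0.296  0.002] [ 0.244 -0.245  0.089] low x' [0.214 0.243]
rack_home 0.69 [-0.085 -0.013  0.003] [0.011 0.049 0.055] low x' [-0.085  0.009]
```

The pair is bumper to bumper (gap 14.8 mm over the adjacent legs, centres about 69 mm). Release, lift and go to the last rack.

Call:
{"method": "move_arm", "body": {"commands": [{"gripper":4.5,"x":0,"y":0,"z":0,"wx":0,"wy":0,"wz":0},{"gripper":4.5,"x":0,"y":0,"z":0.5,"wx":0,"wy":0,"wz":0},{"gripper":4.5,"x":0,"y":0,"z":3,"wx":0,"wy":0,"wz":0},{"gripper":4.5,"x":0,"y":0,"z":4,"wx":0,"wy":0,"wz":0},{"gripper":4.5,"x":0,"y":0,"z":4,"wx":0,"wy":0,"wz":0}]}}

```text
time_s: 15.05
eef_pos: [0.5556, 0.2109, 0.1381]
eef_rot: [0.995, -0.097, -0.002, 0.001]
contact_force: [1.6, -0.3, 0.8]
finger_gap: 0.0452
grasp_force: 0.0
```

Call:
{"method": "move_arm", "body": {"commands": [{"gripper":8.5,"x":-0.45,"y":-3.58,"z":1.5,"wx":0,"wy":0,"wz":0.0313},{"gripper":8.5,"x":-0.45,"y":-3.58,"z":1.5,"wx":0,"wy":0,"wz":0.0313},{"gripper":8.5,"x":-0.45,"y":-3.58,"z":1.5,"wx":0,"wy":0,"wz":0.0313},{"gripper":8.5,"x":-0.45,"y":-3.58,"z":1,"wx":0,"wy":0,"wz":0.0313},{"gripper":8.5,"x":-0.45,"y":-3.58,"z":0,"wx":0,"wy":0,"wz":0.0313}]}}

```text
time_s: 15.47
eef_pos: [0.5351, 0.0312, 0.1956]
eef_rot: [1.0, -0.018, 0.001, 0.0]
contact_force: [1.5, -0.5, 1.3]
finger_gap: 0.0848
grasp_force: 0.0
```

Call:
{"method": "move_arm", "body": {"commands": [{"gripper":8.5,"x":-0.45,"y":-3.58,"z":0,"wx":0,"wy":0,"wz":0.0313},{"gripper":8.5,"x":-0.45,"y":-3.58,"z":0,"wx":0,"wy":0,"wz":0.0313},{"gripper":8.5,"x":-0.45,"y":-3.58,"z":0,"wx":0,"wy":0,"wz":0.0313},{"gripper":8.5,"x":-0.45,"y":-3.58,"z":0,"wx":0,"wy":0,"wz":0.0313},{"gripper":8.5,"x":-0.45,"y":-3.58,"z":0,"wx":0,"wy":0,"wz":0.0313}]}}

```text
time_s: 15.88
eef_pos: [0.511, -0.148, 0.1931]
eef_rot: [0.998, 0.06, -0.001, 0.0]
contact_force: [-0.4, -0.0, 0.7]
finger_gap: 0.0847
grasp_force: 0.0
```

Call:
{"method": "move_arm", "body": {"commands": [{"gripper":8.5,"x":-0.45,"y":-3.58,"z":0,"wx":0,"wy":0,"wz":0.0313},{"gripper":8.5,"x":-0.45,"y":-3.58,"z":0,"wx":0,"wy":0,"wz":0.0313},{"gripper":8.5,"x":-0.45,"y":-3.58,"z":0,"wx":0,"wy":0,"wz":0.0313},{"gripper":8.5,"x":-0.45,"y":-3.58,"z":0,"wx":0,"wy":0,"wz":0.0313},{"gripper":8.5,"x":-0.45,"y":-3.58,"z":0,"wx":0,"wy":0,"wz":0.0313}]}}

```text
time_s: 16.3
eef_pos: [0.4886, -0.3267, 0.193]
eef_rot: [0.99, 0.138, -0.001, -0.0]
contact_force: [1.6, 0.3, 0.8]
finger_gap: 0.0849
grasp_force: 0.0
```

```bash
python3 - <<'E'
from h import *
s=robot.sense(); print(s["eef_pos"],s["qd"].max() if hasattr(s["qd"],"max") else s["qd"],2*np.degrees(np.arctan2(s["eef_rot"][1],s["eef_rot"][0])))
for n in("top","side"):
    c=viewer.read_camera(n)
    if n=="top": save(c,"top5")
    for t in("rack_1","rack_home"):
        for r in regions_of(t,c)[:4]:
            if r["conf"]<.3: continue
            P=pts(c,r["region"]); zt=np.percentile(P[:,2],95); T=P[abs(P[:,2]-zt)<.008][:,:2]
            rc=cv2.minAreaRect((T*1000).astype(np.float32)); print(n,t,round(r["conf"],2),np.round(r["extent"]),round(zt,4),np.round(rc[0],1),np.round(rc[1],1),round(rc[2],1))
E
```

```text
[ 0.48856719 -0.32671924  0.1929682 ] 0.992858783925268 15.86713495102439
top rack_1 0.64 [376. 254. 434. 345.] 0.0515 [ 491.4 -325.1] [170.   63.2] 16.0
top rack_home 0.62 [140. 219. 197. 306.] 0.0535 [552.  177.5] [ 63.8 169.7] 78.4
side rack_1 0.88 [158. 346. 273. 450.] 0.0543 [565.7 246.1] [ 63.4 171.4] 79.0
side rack_1 0.8 [366. 188. 447. 236.] 0.0509 [ 489.5 -323. ] [169.9  67.3] 16.0
side rack_1 0.6 [252. 162. 281. 237.] 0.1528 [ 728.8 -150.2] [28.1 14.8] 38.9
side rack_home 0.9 [196. 317. 304. 421.] 0.0544 [550.4 179.2] [ 64.2 171.2] 79.2
```

View pics/top5.png

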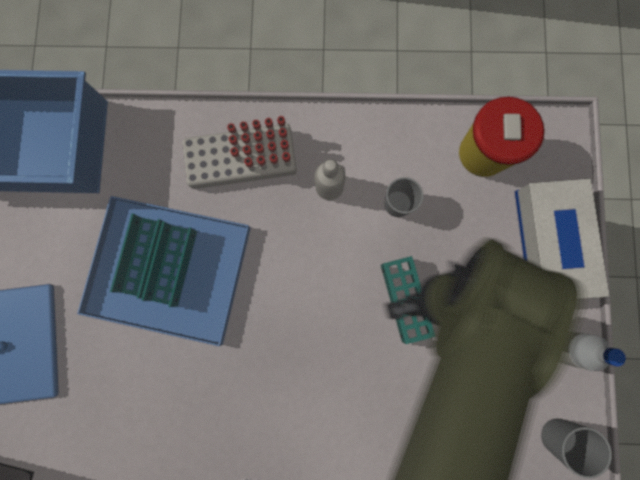

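The top view confirms the pair side by side at px (135,255) and (175,263). Next I grip the last rack at mid-length on its flat legs.

Call:
{"method": "move_arm", "body": {"commands": [{"gripper":8.5,"x":0.18,"y":0.27,"z":-3.5,"wx":0,"wy":0,"wz":0},{"gripper":8.5,"x":0,"y":0,"z":-3.5,"wx":0,"wy":0,"wz":0},{"gripper":8.5,"x":0,"y":0,"z":-3.5,"wx":0,"wy":0,"wz":0},{"gripper":8.5,"x":0,"y":0,"z":-2.5,"wx":0,"wy":0,"wz":0},{"gripper":8.5,"x":0,"y":0,"z":-2,"wx":0,"wy":0,"wz":0}], "grip_force": 50}}

```text
time_s: 17.02
eef_pos: [0.491, -0.3195, 0.0408]
eef_rot: [0.99, 0.139, -0.001, -0.001]
contact_force: [0.9, 0.3, -0.1]
finger_gap: 0.0852
grasp_force: 0.0
```

Call:
{"method": "move_arm", "body": {"commands": [{"gripper":8.5,"x":0,"y":0,"z":-2,"wx":0,"wy":0,"wz":0},{"gripper":8.5,"x":0,"y":0,"z":-0.4,"wx":0,"wy":0,"wz":0},{"gripper":8.5,"x":0,"y":0,"z":0,"wx":0,"wy":0,"wz":0}]}}

```text
time_s: 17.27
eef_pos: [0.4911, -0.3202, 0.018]
eef_rot: [0.99, 0.139, -0.001, -0.001]
contact_force: [0.0, -0.5, 0.2]
finger_gap: 0.0849
grasp_force: 0.0
```

Call:
{"method": "move_arm", "body": {"commands": [{"gripper":5.5,"x":0,"y":0,"z":0,"wx":0,"wy":0,"wz":0},{"gripper":5.5,"x":0,"y":0,"z":0,"wx":0,"wy":0,"wz":0},{"gripper":5.5,"x":0,"y":0,"z":0,"wx":0,"wy":0,"wz":0},{"gripper":5.5,"x":0,"y":0,"z":0,"wx":0,"wy":0,"wz":0},{"gripper":5.5,"x":0,"y":0,"z":0,"wx":0,"wy":0,"wz":0}]}}

```text
time_s: 17.68
eef_pos: [0.4933, -0.3233, 0.0215]
eef_rot: [0.991, 0.137, 0.001, 0.001]
contact_force: [0.4, -0.0, 7.4]
finger_gap: 0.0614
grasp_force: 56.5
```

Call:
{"method": "move_arm", "body": {"commands": [{"gripper":5.5,"x":0,"y":0,"z":2,"wx":0,"wy":0,"wz":0},{"gripper":5.5,"x":0,"y":0,"z":3,"wx":0,"wy":0,"wz":0},{"gripper":5.5,"x":0,"y":0,"z":3.5,"wx":0,"wy":0,"wz":0},{"gripper":5.5,"x":0,"y":0,"z":3,"wx":0,"wy":0,"wz":0},{"gripper":5.5,"x":0.2,"y":1.5,"z":1.5,"wx":0,"wy":0,"wz":-0.013}]}}

```text
time_s: 18.1
eef_pos: [0.4937, -0.3119, 0.1532]
eef_rot: [0.992, 0.128, 0.001, 0.003]
contact_force: [1.2, -0.7, -2.9]
finger_gap: 0.0615
grasp_force: 56.7
```

Call:
{"method": "move_arm", "body": {"commands": [{"gripper":5.5,"x":0.38,"y":2.97,"z":0,"wx":0,"wy":0,"wz":-0.026},{"gripper":5.5,"x":0.38,"y":2.97,"z":0,"wx":0,"wy":0,"wz":-0.026},{"gripper":5.5,"x":0.38,"y":2.97,"z":0,"wx":0,"wy":0,"wz":-0.026},{"gripper":5.5,"x":0.38,"y":2.97,"z":0,"wx":0,"wy":0,"wz":-0.026},{"gripper":5.5,"x":0.38,"y":2.97,"z":0,"wx":0,"wy":0,"wz":-0.026}]}}

```text
time_s: 18.52
eef_pos: [0.5117, -0.1575, 0.1488]
eef_rot: [0.998, 0.065, -0.001, -0.0]
contact_force: [0.2, -0.1, -3.4]
finger_gap: 0.0615
grasp_force: 56.6
```

Call:
{"method": "move_arm", "body": {"commands": [{"gripper":5.5,"x":0.38,"y":2.97,"z":0,"wx":0,"wy":0,"wz":-0.026},{"gripper":5.5,"x":0.38,"y":2.97,"z":0,"wx":0,"wy":0,"wz":-0.026},{"gripper":5.5,"x":0.38,"y":2.97,"z":0,"wx":0,"wy":0,"wz":-0.026},{"gripper":5.5,"x":0.38,"y":2.97,"z":0,"wx":0,"wy":0,"wz":-0.026},{"gripper":5.5,"x":0.38,"y":2.97,"z":0,"wx":0,"wy":0,"wz":-0.026}]}}

```text
time_s: 18.93
eef_pos: [0.5307, -0.0092, 0.1488]
eef_rot: [1.0, 0.001, -0.001, 0.0]
contact_force: [0.3, -0.6, -3.2]
finger_gap: 0.0612
grasp_force: 56.5
```

Call:
{"method": "move_arm", "body": {"commands": [{"gripper":5.5,"x":0.38,"y":2.97,"z":0,"wx":0,"wy":0,"wz":-0.026},{"gripper":5.5,"x":0.38,"y":2.97,"z":0,"wx":0,"wy":0,"wz":-0.026},{"gripper":5.5,"x":0.38,"y":2.97,"z":0,"wx":0,"wy":0,"wz":-0.026},{"gripper":5.5,"x":0.38,"y":2.97,"z":0,"wx":0,"wy":0,"wz":-0.026},{"gripper":5.5,"x":0.38,"y":2.97,"z":0,"wx":0,"wy":0,"wz":-0.026}]}}

```text
time_s: 19.35
eef_pos: [0.5498, 0.1389, 0.1487]
eef_rot: [0.998, -0.064, -0.001, 0.0]
contact_force: [0.9, -0.6, -3.4]
finger_gap: 0.0614
grasp_force: 56.5
```

Call:
{"method": "move_arm", "body": {"commands": [{"gripper":5.5,"x":0.38,"y":2.97,"z":0,"wx":0,"wy":0,"wz":-0.026},{"gripper":5.5,"x":0.3,"y":2.4,"z":0,"wx":0,"wy":0,"wz":-0.02},{"gripper":5.5,"x":0.25,"y":2,"z":0,"wx":0,"wy":0,"wz":-0.02},{"gripper":5.5,"x":0,"y":0,"z":0,"wx":0,"wy":0,"wz":0},{"gripper":5.5,"x":0,"y":0,"z":0,"wx":0,"wy":0,"wz":0}]}}

```text
time_s: 19.77
eef_pos: [0.5587, 0.2131, 0.1486]
eef_rot: [0.995, -0.095, -0.001, 0.0]
contact_force: [-0.0, -0.2, -4.1]
finger_gap: 0.0614
grasp_force: 56.5
```

```bash
cat > pic.py <<'E'
from h import *
import sys
c=viewer.read_camera("side"); cv2.imwrite(f"pics/{sys.argv[1]}.png",cv2.resize(c["image"][255:480,100:400,::-1],(800,600)))
s=robot.sense(); print(s["eef_pos"],2*np.degrees(np.arctan2(s["eef_rot"][1],s["eef_rot"][0])),s["finger_gap"],s["contact_force"])
for t in("rack_1","rack_home"):
    for r in regions_of(t,c)[:4]:
        if r["conf"]<.3: continue
        P=pts(c,r["region"]); zt=np.percentile(P[:,2],95); T=P[abs(P[:,2]-zt)<.008][:,:2]
        rc=cv2.minAreaRect((T*1000).astype(np.float32)); print(t,round(r["conf"],2),np.round(r["extent"]),np.round(np.percentile(P[:,2],[2,95]),4),np.round(rc[0],1),np.round(rc[1],1),round(rc[2],1))
E
python3 pic.py s6
```

```text
[0.55922716 0.21129287 0.14850161] -11.021140358719085 0.061482472722234865 [ 0.50420052 -0.86607172 -4.18087845]
rack_1 0.61 [168. 288. 290. 388.] [0.0242 0.1785] [554.7 214.7] [ 63.5 171.5] 79.6
rack_1 0.59 [160. 348. 272. 450.] [0.0048 0.0543] [565.1 246.3] [ 63.5 168.8] 79.1
rack_home 0.59 [224. 328. 301. 418.] [0.0053 0.0538] [498.4 188.8] [64.2 64.8] 78.7
```

View pics/s6.png

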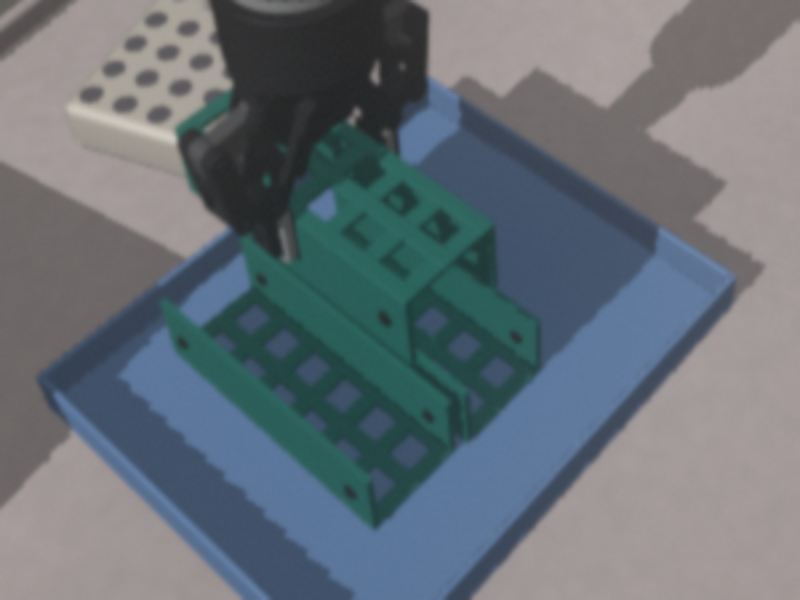

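The held rack is level and centred over the pair, with its near end at px (450,280) above the pair's centre seam at (455,430). Lower it.

Call:
{"method": "move_arm", "body": {"commands": [{"gripper":5.5,"x":0.25,"y":-0.1,"z":-2,"wx":0,"wy":0,"wz":0},{"gripper":5.5,"x":0,"y":0,"z":-2,"wx":0,"wy":0,"wz":0},{"gripper":5.5,"x":0,"y":0,"z":-2,"wx":0,"wy":0,"wz":0},{"gripper":5.5,"x":0,"y":0,"z":-2,"wx":0,"wy":0,"wz":0}]}}

```text
time_s: 20.25
eef_pos: [0.5628, 0.2085, 0.0684]
eef_rot: [0.995, -0.098, 0.0, 0.001]
contact_force: [0.4, 0.3, -4.3]
finger_gap: 0.061
grasp_force: 56.8
```

Call:
{"method": "move_arm", "body": {"commands": [{"gripper":5.5,"x":0,"y":0,"z":-1.2,"wx":0,"wy":0,"wz":0},{"gripper":5.5,"x":0,"y":0,"z":-1.2,"wx":0,"wy":0,"wz":0},{"gripper":5.5,"x":0,"y":0,"z":-0.6,"wx":0,"wy":0,"wz":0},{"gripper":5.5,"x":0,"y":0,"z":0,"wx":0,"wy":0,"wz":0}]}}

```text
time_s: 20.58
eef_pos: [0.5619, 0.2098, 0.038]
eef_rot: [0.995, -0.097, -0.001, 0.001]
contact_force: [1.0, 0.1, -4.3]
finger_gap: 0.0614
grasp_force: 56.5
```

```bash
python3 pic.py s7
```

```text
[0.56244221 0.21033401 0.03908243] -11.099011449616203 0.060870697391726326 [ 0.33760204 -0.70197903 -3.43027532]
rack_1 0.79 [180. 333. 291. 434.] [0.0074 0.0682] [557.9 210.7] [ 64.  172.1] 78.9
rack_1 0.58 [158. 349. 271. 451.] [0.0045 0.0546] [566.1 246.5] [ 62.6 170.7] 79.1
rack_home 0.98 [227. 341. 304. 422.] [0.0045 0.0547] [513.9 189.7] [71.4 95.7] 79.3
```

Call:
{"method": "move_arm", "body": {"commands": [{"gripper":5.5,"x":0,"y":0,"z":-0.5,"wx":0,"wy":0,"wz":0},{"gripper":5.5,"x":0,"y":0,"z":-0.25,"wx":0,"wy":0,"wz":0},{"gripper":5.5,"x":0,"y":0,"z":-0.1,"wx":0,"wy":0,"wz":0},{"gripper":5.5,"x":0,"y":0,"z":0,"wx":0,"wy":0,"wz":0}]}}

```text
time_s: 21.07
eef_pos: [0.5622, 0.2105, 0.0305]
eef_rot: [0.995, -0.096, -0.0, 0.0]
contact_force: [0.0, -0.0, -3.2]
finger_gap: 0.0612
grasp_force: 56.5
```

```bash
python3 pic.py s8
```

```text
[0.56235152 0.21059116 0.03061352] -11.0783700794238 0.06140579899658856 [-0.56475247  0.13484215 -3.73564342]
rack_1 0.72 [159. 349. 273. 454.] [0.0043 0.0545] [566.  246.2] [ 63.3 173. ] 79.1
rack_1 0.55 [183. 340. 288. 433.] [0.0108 0.0606] [557.4 211.9] [ 63.5 169.7] 78.8
rack_home 0.64 [252. 343. 302. 421.] [0.0057 0.0538] [513.1 185.9] [63.2 94.8] 78.7
```

Call:
{"method": "move_arm", "body": {"commands": [{"gripper":5.5,"x":0,"y":0,"z":-0.15,"wx":0,"wy":0,"wz":0},{"gripper":5.5,"x":0,"y":0,"z":-0.1,"wx":0,"wy":0,"wz":0},{"gripper":5.5,"x":0,"y":0,"z":0,"wx":0,"wy":0,"wz":0}]}}

```text
time_s: 21.47
eef_pos: [0.5628, 0.2109, 0.0295]
eef_rot: [0.995, -0.096, 0.0, 0.0]
contact_force: [-1.7, 0.2, 3.5]
finger_gap: 0.0614
grasp_force: 57.3
```

Call:
{"method": "move_arm", "body": {"commands": [{"gripper":6.5,"x":0,"y":0,"z":0,"wx":0,"wy":0,"wz":0},{"gripper":7.4,"x":0,"y":0,"z":0,"wx":0,"wy":0,"wz":0},{"gripper":7.4,"x":0,"y":0,"z":0,"wx":0,"wy":0,"wz":0},{"gripper":7.4,"x":0,"y":0,"z":1,"wx":0,"wy":0,"wz":0},{"gripper":7.4,"x":0,"y":0,"z":1.5,"wx":0,"wy":0,"wz":0}]}}

```text
time_s: 21.88
eef_pos: [0.5614, 0.2102, 0.0525]
eef_rot: [0.995, -0.097, -0.001, 0.0]
contact_force: [0.8, -0.1, -0.0]
finger_gap: 0.0739
grasp_force: 0.0
```

Call:
{"method": "move_arm", "body": {"commands": [{"gripper":7.4,"x":0,"y":0,"z":2.5,"wx":0,"wy":0,"wz":0},{"gripper":7.4,"x":0,"y":0,"z":4,"wx":0,"wy":0,"wz":0},{"gripper":7.4,"x":0,"y":0,"z":4,"wx":0,"wy":0,"wz":0},{"gripper":7.4,"x":0,"y":0,"z":4,"wx":0,"wy":0,"wz":0},{"gripper":7.4,"x":0,"y":0,"z":0,"wx":0,"wy":0,"wz":0}]}}

```text
time_s: 22.3
eef_pos: [0.5666, 0.2133, 0.2082]
eef_rot: [0.995, -0.096, 0.007, -0.003]
contact_force: [0.7, 1.1, 0.4]
finger_gap: 0.0739
grasp_force: 0.0
```

```bash
python3 pic.py s9
```

```text
[0.56521826 0.2123676  0.20442092] -11.071017877107476 0.07383748780488024 [-0.88000771  0.47035218  0.07346183]
rack_1 0.81 [182. 328. 288. 437.] [0.0106 0.0595] [558.5 212.4] [ 63.6 170.9] 78.9
rack_1 0.73 [156. 350. 272. 454.] [0.0036 0.0545] [565.4 246.8] [ 62.2 170. ] 79.1
rack_home 0.57 [221. 319. 302. 422.] [0.0047 0.0543] [549.9 176.6] [ 62.2 172.5] 77.1
```

View pics/s9.png

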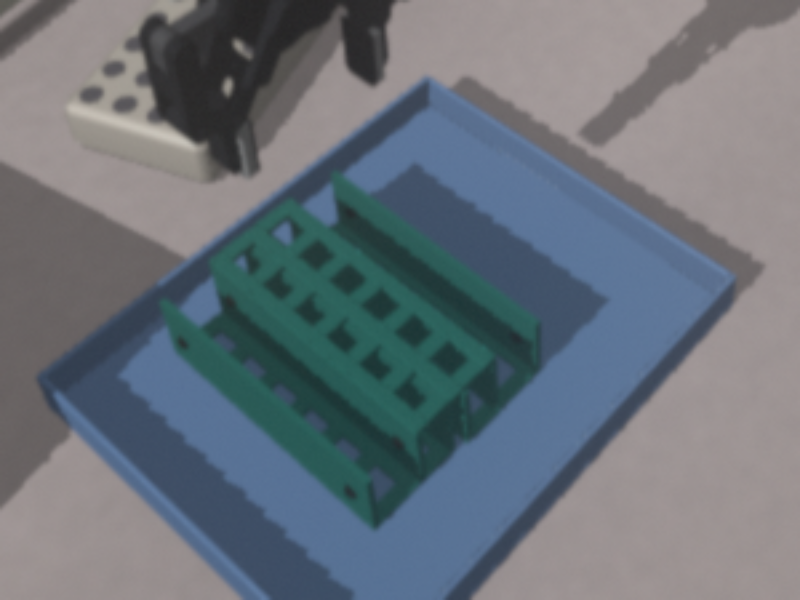

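The third rack is seated over the pair at px (355,330), a leg in each channel, ends level. Nothing touches the gripper, so I hand it in.

```bash
python3 -c "
from h import *
print(workorder.sign_off())"
```

```text
the job is handed in; nothing more can be done
None
```

The job is handed in: by the last camera view, two racks lie bumper to bumper on their backs in the tray and the third sits legs-down over both, ends level; no verdict was shown.

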